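# Tip a laser head over the breadboard's edge and slide it home

## Robot

A 6-joint arm with a two-finger parallel gripper is mounted at the origin on the work surface. World frame = base frame: x ahead of the robot, y to its left, z up, the work surface at z = 0. Lengths are in m, angles in rad, forces in N, time in s.
With the tool pointing down it reaches from about 0.3 to 0.75 m from the base axis. Payload 8.5 kg.
Tool frame: the origin (TCP) lies midway between the tips of the shut fingers; the grasp point (between the pads) lies 19 mm behind it (tcp_to_grasp is the distance from the TCP to the grasp point, in m); z points along the fingers, y is the line along which they close (so a half turn about z gives the same grasp; the last joint's range is limited). The gripper opens to 85 mm and grips with 20 to 120 N. Pads are 22 mm wide; open, the fingers measure 114 mm over their backs; the gripper's body (76 mm by 85 mm) begins 54 mm behind the grasp point. The pads swing forward as they close: fully open they stand 13 mm farther back than shut.
Start: joints at [-1.523, 0.381, 1.297, -0, 1.464, -0.215], TCP at [0.143, -0.531, 0.231] pointing down, gripper open.
Joint ranges: [-3.11, 3.11], [-0.89, 2.33], [0.22, 2.48], [-1.42, 4.56], [0.17, 2.85], [-2.88, 2.88]. Speed limits (rad/s): [2.39, 2.39, 3.14, 3.14, 3.14, 3.14].

## Interface

Orientations are given as a unit quaternion [w, x, y, z].
In Python, from station import * gives the robot as it stands.
- The arm moves only by the tool arm_command, never from a script. Its argument "increments" is a list that holds one entry, the list of rows, each a list of 7 numbers: the shift along the world's x, y, z in cm, then the turn, a rotation vector about the world's x, y, z in rad, then the closure, from -1 (fully open) to 1 (shut). A call has exactly 8 rows; each row shifts and turns the commanded pose from where the row before left it; what a row does not reach is not made up. A row lasts 1/10 s, in which the tool goes at most 50 mm and 8.59 degrees, less where a joint would pass 70% of its speed; a pose out of reach is approached as far as the arm can. A call with a gripper value outside its range is refused whole. The fingers move at their own pace and stop on an object; "force" is the grip in N (left out, the last holds). Time passes only in rows, so rows that do not move let the fingers close, or fill a call up. It gives the time, the measured TCP pose, the force, the opening and the grip force at its end, in the units of the state.
- state(): the state, without advancing time (a new reading comes with each control period).
- snapshot(name): name is "scene" or "top" or "wrist"; returns the picture (384x512x3 uint8, red, green, blue); there is no depth.
- calibration(name): a dict with "camera_matrix" (3x3 intrinsics, pixels), "dist" ([k1, k2, p1, p2, k3] as OpenCV has them; the pictures are not rectified), "pose" (4x4, takes a point from camera to world coordinates). Camera axes: x right, y up, looking along -z (the intrinsics and any distortion apply to the point x, -y, -z); pixel columns grow to the right and rows downward; lengths in m; the calibration is good to about 2 mm. A picture is of the moment at which its call begins: read the wrist's pose just before it. calibration takes no time and is no camera call; for the wrist camera it gives the pose at the moment of the call.
- job_done(): hands the job in; it is judged then, once.
The state is a dict: "t": time; "joint_positions": joint angles; "joint_vel": joint speeds; "tau": joint torques, N m; "ee_pos": TCP position; "tool_rot": TCP orientation; "wrist_force": force on the tool from outside, world axes, zero at the start; "wrist_torque": the same for the moment, N m; "opening": finger opening in m; "gripper_force": force on a finger pad.
Only numpy, scipy, OpenCV 4.12 (cv2) and the standard library are available. Lean on these libraries where they do the work, as an engineer would, in place of code of your own. Each camera call takes 0.05 s, during which the arm holds its last target. There are 200 camera calls.

## Task

Bring the red laser head on its green skid plate up onto the raised breadboard: press its rubber tail down so that the nose rises over the board's edge while the heel still stands on the table, slide it up until the whole skid plate lies flat on the board, and push it on until its nose sits squarely against the black stop bar, within the bar's length. Press and push gently, never harder than about 4 kg of hand force, do not tip it over, leave the optics on the board standing where they are, and let go at the end.

Things in the scene. Friction and masses are not known exactly. Their poses are not given: they have to be found in the camera images.
- board: Fixed bare-aluminium breadboard plate on the table, 220 mm long (its x), 280 mm wide (its y), 12 mm thick. Origin: on the table (z = 0) under the middle of its near edge, the step to be climbed. +x is the way to push, from that edge into the board; z up. Placed and turned differently each time.
- stop_face (a point): Middle of the near face of the black stop bar fixed across the board: board x = 130 mm, y = 0, z = 22 mm; axes as the board's. The bar is 170 mm long (along y, centred), 20 mm thick, its top at z = 34 mm.
- sledge: Loose red laser head on a green skid plate of slippery plastic (friction about 0.3), 110 x 110 x 12 mm, flat below; 0.5 to 0.95 kg, balanced within 10 mm of the plate's middle. Origin: centre of the plate's underside; +x to the nose. Too wide to grasp. Starts on the table facing the edge, nose 15 to 95 mm short of it, up to 0.15 rad askew and 12 mm off centre.
- rear_face (a point): Point on the upright rear face of the red housing, which may be pushed: sledge x = -50 mm, y = 0, z = 50 mm. The housing spans sledge x -50 to +45 mm, is 94 mm wide, z 12 to 75 mm. Axes as the sledge's.
- nose (a point): Middle of the bottom edge of the skid plate's front face, the nose (sledge x = +55 mm, z = 0); axes as the sledge's. Pushed against the board's edge by two spread fingers, the sledge squares up.
- heel (a point): Middle of the bottom rear edge of the skid plate, the heel (sledge x = -55 mm, z = 0); axes as the sledge's. The head tips about this edge when the tail is pressed: 0.15 rad of tilt lifts the nose by 16 mm.
- press_pad (a point): Middle of the pressing area (28 mm along x, 110 mm wide) on top of the rubber tail: sledge x = -101 mm, z = 23 mm. The tail runs from x = -55 to -115 mm, underside at z = 16 mm. Pressing here with 5 to 14 N tips the nose up, 2.4 mm per mm pressed; the tail's end meets the table at 0.26 rad, and further pressing only loads it. Axes as the sledge's.
- rib (a point): Middle of the top of the yellow cross rib on the tail (sledge x = -84 mm, z = 33 mm): 6 mm thick along x, 10 mm high above the tail, 110 mm wide. Fingers behind it can push the sledge forward. Axes as the sledge's.
- lens: Bystander, loose: clear lens in a black ring on a steel post, foot 50 x 50 x 12 mm, 88 mm high, on the board behind the stop bar. Origin: centre of the foot's underside.
- filter: Bystander, loose: amber filter in a black ring on a post, foot 40 x 36 x 12 mm, 84 mm high, on the board to the left of the path (board +y). Origin: centre of the foot's underside.
- detector: Bystander, loose: small blue detector box on a steel foot 45 x 40 x 12 mm, 57 mm high, on the board to the right of the path (board -y). Origin: centre of the foot's underside.
Things that resemble listed ones, but are neither listed nor needed, are in the scene too. Of the things like the sledge, leave any that is orange; of the rest the larger one is meant.

How it is judged:
On the way:
1. the nose is lifted over the board's edge while the heel still stands on the table (z of nose in the frame of board above 0.0115 m and x of nose in the frame of board above 0.004 m and x of heel in the frame of board below -0.03 m and height (world z) of heel below 0.006 m and angle between sledge's own z axis and vertical above 0.07 rad), for 0.2 s.
At the end, for the whole second after the job is handed in: Skid plate flat on the board (0.03 rad), heel past the edge (tail may overhang), nose within 5 mm of the stop bar's face, square to it within 0.06 rad and within 30 mm of the board's centre line, at rest; the three optics upright and within 12 mm of where they were (x of nose in the frame of board between 0.125 and 0.134 m and x of heel in the frame of board above 0.012 m and y of sledge in the frame of board between -0.03 and 0.03 m and z of heel in the frame of board between 0.009 and 0.0145 m and angle between sledge's own z axis and vertical below 0.03 rad and angle between the x axis of sledge and the x axis of board, either way round below 0.06 rad and linear speed of sledge below 0.01 m/s and distance of each of lens, filter, detector from where it was at the start of the episode below 0.012 m and angle between each of lens, filter, detector's own z axis and vertical below 0.1 rad); the robot touches nothing.
It fails at once if the robot presses or pushes the laser head with more than 45 N (contact force between any of the arm, the fingers and sledge above 45 N).
It fails at once if the laser head is tipped by more than 0.5 rad (angle between sledge's own z axis and vertical above 0.5 rad).
It fails at once if one of the three optics is shifted by more than 12 mm or knocked over (distance of any of lens, filter, detector from where it was at the start of the episode above 0.012 m or angle between any of lens, filter, detector's own z axis and vertical above 0.3 rad).
It also fails if it takes over 45 s, if anything falls off the work surface, if the arm or the gripper's body presses on something with over 40 N, if the wrist force passes 120 N, or if a joint passes its speed limit or range.

## Working session

There is one attempt and no reset: what is moved stays moved. The work goes in short steps, Python scripts to look and compute and a tool call to move; the robot and the scene stay as the last step left them, time stands still between calls to the robot, and variables do not carry over. Pictures are saved under pics/ and viewed, at most 10 in all, crops included, and the job is handed in when it is done.

Besides the shell and the picture viewer there is one more tool, called after "Request:" by a JSON object that holds its "api" and its "payload". arm_command: Moves the arm, as the interface text tells. Its arguments: {"type":"object","properties":{"increments":{"type":"array","items":{"type":"array","items":{"type":"array","items":{"type":"number"}}}},"force":{"type":"number"}},"required":["increments"]}

```bash
ls; mkdir -p pics; python3 - <<'E'
from station import *
import cv2
for n in ("scene","top"):
    cv2.imwrite(f"pics/{n}0.png",cv2.cvtColor(snapshot(n),cv2.COLOR_RGB2BGR))
    c=calibration(n);print(n,c["camera_matrix"],c["dist"],c["pose"])
s=state();print(s["t"],s["ee_pos"],s["tool_rot"])
E
```

```text
pics
scene [[397.53436238   0.         259.59345251]
 [  0.         397.53436238 194.69836204]
 [  0.           0.           1.        ]] [-0.06764211  0.          0.          0.          0.        ] [[ 0.04825855 -0.82871097  0.55759236  0.98402477]
 [ 0.99877016  0.03368152 -0.03638313  0.02547746]
 [ 0.01137054  0.5586624   0.82931721  0.73415308]
 [ 0.          0.          0.          1.        ]]
top [[498.92769081   0.         250.08095664]
 [  0.         498.92769081 187.04387583]
 [  0.           0.           1.        ]] [0.07332519 0.         0.         0.         0.        ] [[-0.02981936  0.97018458 -0.24052583  0.31137373]
 [-0.99952691 -0.02712869  0.01449082  0.06758461]
 [ 0.00753362  0.24084415  0.97053456  1.11984914]
 [ 0.          0.          0.          1.        ]]
0.1 [ 0.14286628 -0.53085199  0.23074419] [-6.88405533e-04  9.91379553e-01  1.31019489e-01  4.88218295e-05]
```

View pics/top0.png

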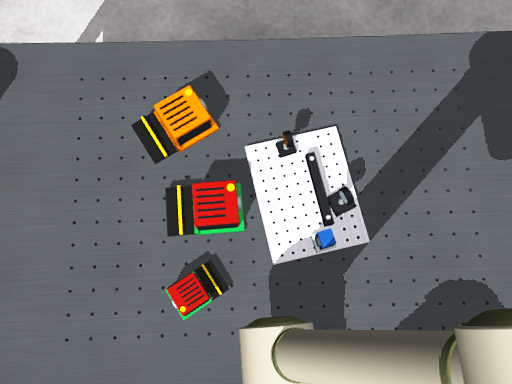

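View pics/scene0.png

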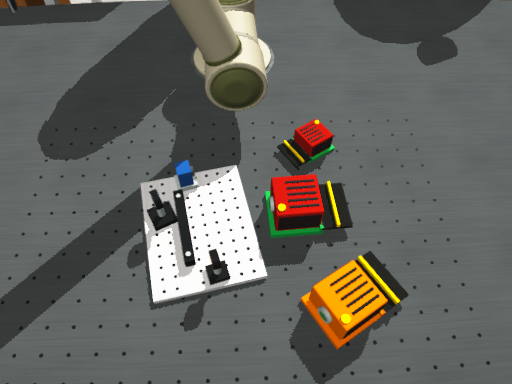

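The top view shows three sledge-like things: orange at (185,118), large red on green at (215,207) and small red on green at (190,292). Orange is excluded and the larger of the other two is meant, so the target is the one at (215,207). It faces the white board's left edge, (246,147) to (274,263). The lens is at (342,200), the filter at (287,145) and the detector at (325,239).

```bash
cat > h.py <<'E'
import numpy as np, cv2
from station import *
def ray(n,uv,z,c=None):
    c=c or calibration(n)
    p=cv2.undistortPoints(np.float64(uv).reshape(-1,1,2),c["camera_matrix"],np.float64(c["dist"])).reshape(-1,2)
    d=np.c_[p[:,0],-p[:,1],-np.ones(len(p))]@c["pose"][:3,:3].T; o=c["pose"][:3,3]
    return o+d*((z-o[2])/d[:,2])[:,None]
def big(m,near=None):
    m=cv2.morphologyEx(m.astype(np.uint8),cv2.MORPH_CLOSE,np.ones((5,5)))
    cs=cv2.findContours(m,cv2.RETR_EXTERNAL,cv2.CHAIN_APPROX_NONE)[0]
    if near is not None: cs=[c for c in cs if np.hypot(*(c.reshape(-1,2).mean(0)-near))<40]
    return max(cs,key=cv2.contourArea)
def rect(n,m,z,near=None):
    c=big(m,near).reshape(-1,2); w=ray(n,c,z)[:,:2]*1000
    (cx,cy),(a,b),t=cv2.minAreaRect(np.float32(w)); return np.array([cx,cy]),(a,b),t
E
python3 - <<'E'
from h import *
for n,ns,nr in (("top",(215,207),(180,209)),("scene",(297,200),(335,203))):
    im=snapshot(n); r,g,b=[im[...,i].astype(int) for i in range(3)]
    print(n,"board",rect(n,(r>150)&(g>150)&(b>150)&(np.indices(r.shape)[0]>110),.012,(305,195) if n=="top" else (203,230)))
    print("red",rect(n,(r>130)&(g<70)&(b<70),.075,ns))
    print("rib",rect(n,(r>180)&(g>150)&(b<90),.033,nr))
    print("green",rect(n,(g>90)&(r<80)&(b<110),.012,ns))
    if n=="top":
        k=cv2.resize(im[100:280,120:380],None,fx=3,fy=3,interpolation=cv2.INTER_CUBIC)
        cv2.imwrite("pics/crop.png",k[...,::-1])
E
```

```text
top board (array([569.74328613, -73.97538757]), (282.14068603515625, 222.4189453125), 11.45671558380127)
red (array([535.72973633, 128.44317627]), (99.7477798461914, 94.74032592773438), 2.968585968017578)
rib (array([534.55596924, 209.55157471]), (111.34698486328125, 7.577730655670166), 3.130347728729248)
green (array([537.39135742, 126.19780731]), (111.69380950927734, 112.91893768310547), 3.7205848693847656)
scene board (array([571.71722412, -73.57069397]), (281.7547607421875, 221.39703369140625), 11.458097457885742)
red (array([541.57177734, 129.00549316]), (94.27047729492188, 93.99944305419922), 2.897979736328125)
rib (array([536.76495361, 210.38850403]), (108.89089965820312, 7.531011581420898), 2.9697976112365723)
green (array([543.77301025, 128.13720703]), (115.33938598632812, 114.08661651611328), 3.055161714553833)
```

View pics/crop.png

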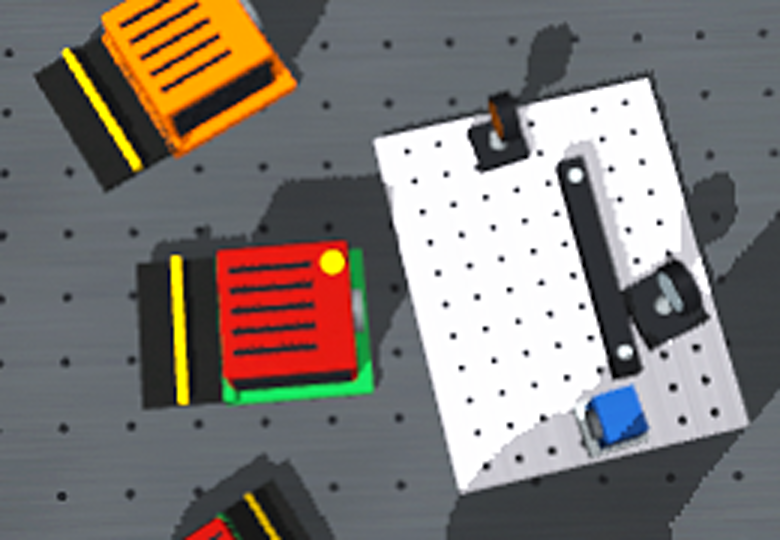

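The enlarged crop confirms the large red head on its green skid, with the yellow rib at crop (180,330) and the nose facing the board's left edge. Measured poses:

| Thing | Position (mm) | Yaw (rad) |
|---|---|---|
| Board origin | (549, 34) | 0.20 |
| Sledge origin | (539.5, 126) | 0.053 |

The sizes match those given: board 282x222, rib 110x7.5, plate 112x113. I'm moving now to a spot behind the rib.

Request:
{"api": "arm_command", "payload": {"increments": [[[1.63, 3.21, 0, 0, 0, 0.094, -1], [1.63, 3.21, 0, 0, 0, 0.094, -1], [1.63, 3.21, 0, 0, 0, 0.094, -1], [1.63, 3.21, 0, 0, 0, 0.094, -1], [1.63, 3.21, 0, 0, 0, 0.094, -1], [1.63, 3.21, 0, 0, 0, 0.094, -1], [1.63, 3.21, 0, 0, 0, 0.094, -1], [1.63, 3.21, 0, 0, 0, 0.094, -1]]]}}

```text
t: 1.0
ee_pos: [0.2736, -0.2729, 0.2313]
tool_rot: [-0.0, 0.873, 0.487, 0.0]
wrist_force: [0.9, -0.8, -0.4]
opening: 0.0855
gripper_force: 0.0
```

Request:
{"api": "arm_command", "payload": {"increments": [[[1.63, 3.21, 0, 0, 0, 0.094, -1], [1.63, 3.21, 0, 0, 0, 0.094, -1], [1.63, 3.21, 0, 0, 0, 0.094, -1], [1.63, 3.21, 0, 0, 0, 0.094, -1], [1.63, 3.21, 0, 0, 0, 0.094, -1], [1.63, 3.21, 0, 0, 0, 0.094, -1], [1.63, 3.21, 0, 0, 0, 0.094, -1], [1.63, 3.21, 0, 0, 0, 0.098, -1]]]}}

```text
t: 1.8
ee_pos: [0.4041, -0.016, 0.2314]
tool_rot: [0.0, 0.631, 0.775, 0.0]
wrist_force: [0.5, -1.6, 1.6]
opening: 0.0855
gripper_force: 0.0
```

Request:
{"api": "arm_command", "payload": {"increments": [[[1.63, 3.21, -1.6, -0.0184, -0.0037, 0, -1], [1.63, 3.21, -1.6, -0.0184, -0.0037, 0, -1], [1.63, 3.21, -1.6, -0.0184, -0.0037, 0, -1], [1.63, 3.21, -1.6, -0.0184, -0.0037, 0, -1], [1.63, 3.21, -1.6, -0.0184, -0.0037, 0, -1], [1.63, 3.21, -1.6, -0.0184, -0.0037, 0, -1], [1.63, 3.21, -1.6, -0.0184, -0.0037, 0, -1], [1.63, 3.21, -1.6, -0.0184, -0.0037, 0, -1]]]}}

```text
t: 2.6
ee_pos: [0.5345, 0.2408, 0.1024]
tool_rot: [0.058, 0.631, 0.772, -0.048]
wrist_force: [1.3, -0.7, -0.2]
opening: 0.0853
gripper_force: 0.0
```

Request:
{"api": "arm_command", "payload": {"increments": [[[0, 0, -1.3, 0, 0, 0, -1], [0, 0, -1.3, 0, 0, 0, -1], [0, 0, -1.3, 0, 0, 0, -1], [0, 0, -1.3, 0, 0, 0, -1], [0, 0, -1.3, 0, 0, 0, -1], [0, 0, -1.0, 0, 0, 0, -1], [0, 0, -1.0, 0, 0, 0, -1], [0, 0, 0, 0, 0, 0, -1]]]}}

```text
t: 3.4
ee_pos: [0.5335, 0.239, 0.017]
tool_rot: [0.057, 0.631, 0.772, -0.048]
wrist_force: [0.8, -0.1, 0.2]
opening: 0.0851
gripper_force: 0.0
```

```bash
cat >> h.py <<'E'
BO=np.array([548.8,34.0]);bx=np.array([.199,-.980]);by=np.array([.980,.199])
def B(p): p=np.array(p)[:2]-BO; return np.round([p@bx,p@by],1)
def sledge():
    """board-frame sledge from rib and housing top, both fixed cameras"""
    for n in ("top","scene"):
        im=snapshot(n); r,g,b=[im[...,i].astype(int) for i in range(3)]
        for nm,m,z in (("red",(r>130)&(g<70)&(b<70),.075),("rib",(r>180)&(g>150)&(b<90),.033),("green",(g>90)&(r<80)&(b<110),.012)):
            m=cv2.morphologyEx(m.astype(np.uint8),cv2.MORPH_CLOSE,np.ones((5,5)))
            for c in cv2.findContours(m,0,cv2.CHAIN_APPROX_NONE)[0]:
                if cv2.contourArea(c)<60: continue
                (cx,cy),(a,w),t=cv2.minAreaRect(np.float32(ray(n,c,z)[:,:2]*1000))
                q=B((cx,cy))
                if abs(q[1])<40 and max(a,w)>40: print(n,nm,q,"size %.0f %.0f"%(a,w),"yaw rel board %.1f deg"%((t-11.46+45)%90-45))
E
python3 - <<'E'
from h import *
sledge()
print("filter,detector,lens foot", B(ray("top",[[287,150]],.012)[0]*1000),B(ray("top",[[324,243]],.012)[0]*1000),B(ray("top",[[342,203]],.012)[0]*1000))
s=state();print(s["t"],s["ee_pos"],B(s["ee_pos"]*1000),s["wrist_force"])
im=snapshot("scene")[110:270,200:400]
cv2.imwrite("pics/s1.png",cv2.resize(im,None,fx=3.5,fy=3.5,interpolation=cv2.INTER_CUBIC)[...,::-1])
E
```

```text
top red [-95.7   7.5] size 96 93 yaw rel board -8.3 deg
top rib [-175.1   19.7] size 109 7 yaw rel board -7.9 deg
top green [-92.6   7.3] size 112 112 yaw rel board -8.3 deg
scene red [-94.1  14.7] size 97 94 yaw rel board -8.6 deg
scene rib [-174.6   25.4] size 113 8 yaw rel board -8.8 deg
scene green [-92.   14.2] size 116 112 yaw rel board -8.4 deg
filter,detector,lens foot [ 94.8 106.9] [ 121.5 -122.2] [185.2 -43.7]
3.5 [0.534217   0.23928629 0.01838187] [-204.1   26.6] [-0.15995284  0.176395    0.22851737]
```

View pics/s1.png

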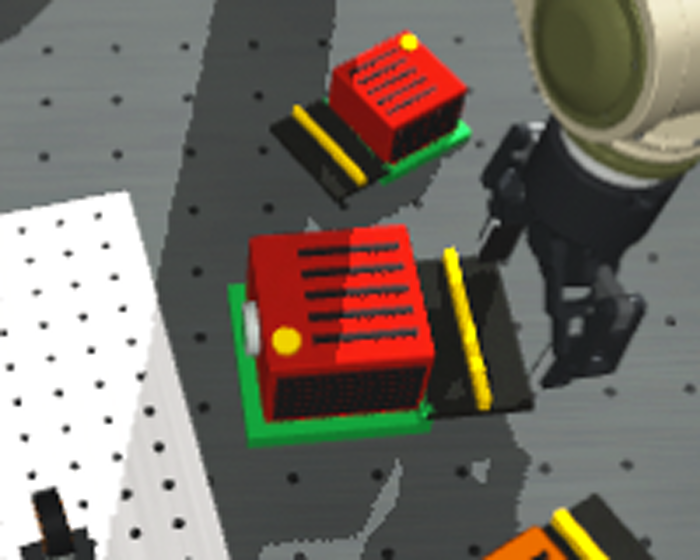

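The fingers stand behind the black tail (crop 520,330), just clear of it, and the rib is ahead of them. Next I'll lower slightly, centre, and push forward.

Request:
{"api": "arm_command", "payload": {"increments": [[[-0.65, -0.13, -0.2, 0, 0, 0, -1], [0, 0, -0.2, 0, 0, 0, -1], [0.12, -0.59, 0, 0, 0, 0, -1], [0.12, -0.59, 0, 0, 0, 0, -1], [0.1, -0.49, 0, 0, 0, 0, -1], [0.1, -0.49, 0, 0, 0, 0, -1], [0.1, -0.49, 0, 0, 0, 0, -1], [0, 0, 0, 0, 0, 0, -1]]]}}

```text
t: 4.35
ee_pos: [0.5333, 0.2107, 0.0144]
tool_rot: [0.058, 0.631, 0.772, -0.048]
wrist_force: [0.1, -0.0, -0.4]
opening: 0.0857
gripper_force: 0.0
```

```bash
python3 - <<'E'
from h import *
sledge()
s=state();print(s["t"],s["ee_pos"],B(s["ee_pos"]*1000),s["wrist_force"])
E
```

```text
top red [-80.1  11.9] size 99 93 yaw rel board -4.6 deg
top rib [-160.1   20.8] size 110 6 yaw rel board -3.9 deg
top green [-78.7 -14.9] size 56 114 yaw rel board -1.7 deg
scene red [-78.7  18.9] size 97 94 yaw rel board -5.0 deg
scene rib [-160.2   24.5] size 113 7 yaw rel board -4.5 deg
scene green [-77.   19.1] size 118 113 yaw rel board -4.5 deg
4.45 [0.53330063 0.21115834 0.01438918] [-176.7   20.1] [0.28944661 0.68006524 0.79147398]
```

Request:
{"api": "arm_command", "payload": {"increments": [[[0.1, -0.49, 0, 0, 0, 0, -1], [0.1, -0.49, 0, 0, 0, 0, -1], [0.1, -0.49, 0, 0, 0, 0, -1], [0.06, -0.29, 0, 0, 0, 0, -1], [0.04, -0.2, 0, 0, 0, 0, -1], [0.04, -0.2, 0, 0, 0, 0, -1], [0.02, -0.1, 0, 0, 0, 0, -1], [0, 0, 0, 0, 0, 0, -1]]]}}

```text
t: 5.25
ee_pos: [0.5378, 0.1888, 0.0143]
tool_rot: [0.058, 0.631, 0.772, -0.048]
wrist_force: [-1.3, 1.6, 0.5]
opening: 0.0853
gripper_force: 0.6
```

```bash
python3 - <<'E'
from h import *
sledge()
s=state();print(s["t"],s["ee_pos"],B(s["ee_pos"]*1000),s["wrist_force"])
E
```

```text
top red [-61.8  18.2] size 100 93 yaw rel board 0.5 deg
top green [-58.3 -10.8] size 48 113 yaw rel board 1.9 deg
scene red [-60.6  26. ] size 95 94 yaw rel board -0.1 deg
scene rib [-142.2   25.4] size 114 8 yaw rel board 0.3 deg
scene green [-57.1  26.3] size 117 112 yaw rel board -0.2 deg
5.35 [0.5377165  0.18879078 0.01431465] [-153.9   19.9] [-0.2509664   0.97498547  0.39974286]
```

The sledge is square and against the edge, at y about +20 mm. Now I'll press the tail.

Request:
{"api": "arm_command", "payload": {"increments": [[[-0.02, 0.1, -0.2, 0, 0, 0, -1], [-0.02, 0.1, -0.2, 0, 0, 0, -1], [-0.02, 0.1, -0.2, 0, 0, 0, -1], [-0.02, 0.1, -0.2, 0, 0, 0, -1], [-0.02, 0.1, -0.2, 0, 0, 0, -1], [0, 0, -0.2, 0, 0, 0, -1], [0, 0, 0, 0, 0, 0, -1], [0, 0, 0, 0, 0, 0, -1]]]}}

```text
t: 6.15
ee_pos: [0.5369, 0.1941, 0.0028]
tool_rot: [0.058, 0.631, 0.772, -0.047]
wrist_force: [-1.2, 0.3, 6.3]
opening: 0.0852
gripper_force: 3.4
```

```bash
python3 - <<'E'
from h import *
sledge()
s=state();print(s["t"],s["ee_pos"],B(s["ee_pos"]*1000),s["wrist_force"])
im=snapshot("scene")[110:270,200:400]
cv2.imwrite("pics/s2.png",cv2.resize(im,None,fx=3.5,fy=3.5,interpolation=cv2.INTER_CUBIC)[...,::-1])
E
```

```text
top red [-73.1  22.6] size 96 93 yaw rel board 0.6 deg
top green [-59.7  22.9] size 117 111 yaw rel board 0.4 deg
scene red [-69.   35.7] size 124 103 yaw rel board -6.0 deg
scene rib [-143.7   28.3] size 114 10 yaw rel board 0.4 deg
scene green [-62.1  21.3] size 123 117 yaw rel board -1.5 deg
6.25 [0.5369089  0.19412416 0.00280301] [-159.3   20.2] [-1.28111373 -0.76224533  7.14369667]
```

View pics/s2.png

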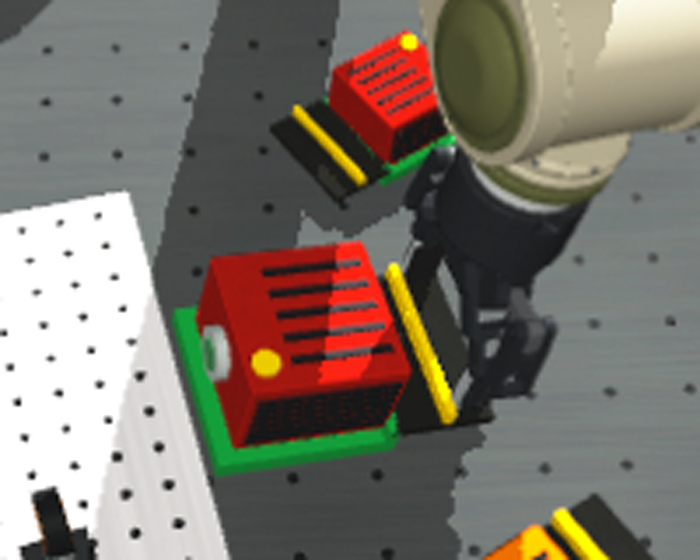

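The nose is up: the green plate's front is at the board's edge near crop (190,390), and the press force is 7 N. Now I'll drag it sideways toward the centre line while pressed.

Request:
{"api": "arm_command", "payload": {"increments": [[[-0.24, -0.05, -0.03, 0, 0, 0, -1], [-0.24, -0.05, -0.03, 0, 0, 0, -1], [-0.24, -0.05, 0, 0, 0, 0, -1], [-0.24, -0.05, 0, 0, 0, 0, -1], [-0.24, -0.05, 0, 0, 0, 0, -1], [-0.24, -0.05, 0, 0, 0, 0, -1], [-0.24, -0.05, 0, 0, 0, 0, -1], [0, 0, 0, 0, 0, 0, -1]]]}}

```text
t: 7.1
ee_pos: [0.5215, 0.1912, 0.0029]
tool_rot: [0.06, 0.631, 0.772, -0.045]
wrist_force: [1.9, 2.4, 7.1]
opening: 0.0856
gripper_force: 4.4
```

```bash
python3 - <<'E'
from h import *
sledge()
s=state();print(s["t"],s["ee_pos"],B(s["ee_pos"]*1000),s["wrist_force"])
E
```

```text
top red [-70.7  21.3] size 96 93 yaw rel board 7.0 deg
top green [-57.6  23.6] size 116 113 yaw rel board 7.6 deg
scene red [-67.5  32.7] size 118 104 yaw rel board 1.4 deg
scene rib [-141.1   18.6] size 111 11 yaw rel board 7.0 deg
scene green [-60.7  21.7] size 119 120 yaw rel board 2.8 deg
7.2 [0.52153489 0.19125435 0.00285194] [-159.5    4.6] [2.2304651  2.89220035 8.86290621]
```

Only the tail followed, so the yaw is now +7°. Turning the tool clockwise should swing the nose back toward −y.

Request:
{"api": "arm_command", "payload": {"increments": [[[0, 0, -0.03, 0, 0, -0.03, -1], [0, 0, 0, 0, 0, -0.03, -1], [0, 0, 0, 0, 0, -0.03, -1], [0, 0, 0, 0, 0, -0.03, -1], [0, 0, 0, 0, 0, -0.03, -1], [0, 0, 0, 0, 0, -0.03, -1], [0, 0, 0, 0, 0, 0, -1], [0, 0, 0, 0, 0, 0, -1]]]}}

```text
t: 8.0
ee_pos: [0.522, 0.1917, 0.0028]
tool_rot: [0.055, 0.698, 0.712, -0.049]
wrist_force: [2.9, 5.8, 9.0]
opening: 0.0853
gripper_force: 6.6
```

```bash
python3 - <<'E'
from h import *
sledge()
s=state();print(s["t"],s["ee_pos"],B(s["ee_pos"]*1000),s["wrist_force"])
im=snapshot("scene")[110:270,200:400]
cv2.imwrite("pics/s3.png",cv2.resize(im,None,fx=3.5,fy=3.5,interpolation=cv2.INTER_CUBIC)[...,::-1])
E
```

```text
top red [-65.   16.7] size 95 93 yaw rel board 3.1 deg
top green [-53.4  16.5] size 115 115 yaw rel board 4.6 deg
scene red [-61.   29.2] size 123 103 yaw rel board -2.6 deg
scene rib [-136.    17.5] size 113 10 yaw rel board 3.1 deg
scene green [-53.8  15.6] size 125 111 yaw rel board 2.6 deg
8.1 [0.52199688 0.19174264 0.00282672] [-159.9    5.1] [2.74052331 5.30487152 9.52242019]
```

View pics/s3.png

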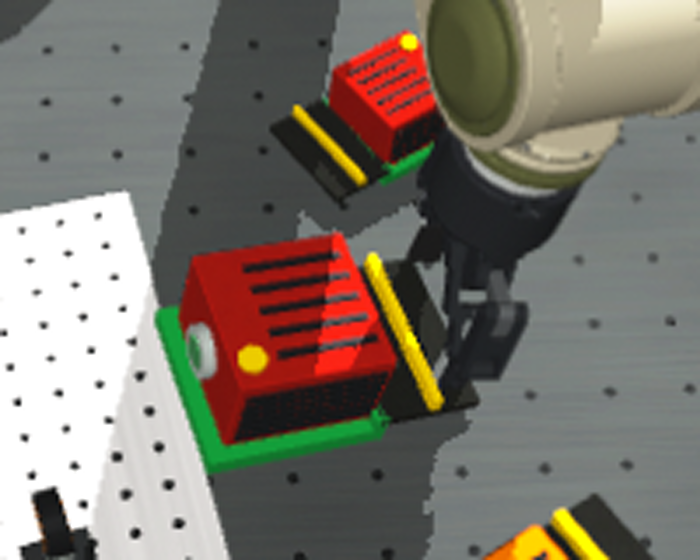

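It is up and centred closer, with the nose at the edge. Now I'll push forward along a slightly −y heading and turn the tool back partway.

Request:
{"api": "arm_command", "payload": {"increments": [[[0.06, -0.4, -0.1, 0, 0, 0.01, -1], [0.06, -0.4, 0, 0, 0, 0.01, -1], [0.06, -0.4, 0, 0, 0, 0.015, -1], [0.06, -0.4, 0, 0, 0, 0.015, -1], [0.06, -0.4, 0, 0, 0, 0.015, -1], [0.06, -0.4, 0, 0, 0, 0.015, -1], [0, 0, 0, 0, 0, 0, -1], [0, 0, 0, 0, 0, 0, -1]]]}}

```text
t: 8.95
ee_pos: [0.525, 0.1672, 0.0017]
tool_rot: [0.057, 0.669, 0.74, -0.048]
wrist_force: [1.1, 3.2, 10.7]
opening: 0.0856
gripper_force: 6.0
```

```bash
python3 - <<'E'
from h import *
sledge()
s=state();print(s["t"],s["ee_pos"],B(s["ee_pos"]*1000),s["wrist_force"])
E
```

```text
top red [-48.6   8.4] size 92 95 yaw rel board -3.6 deg
top green [-36.5   5.3] size 114 116 yaw rel board -1.6 deg
scene red [-47.5  17.8] size 125 100 yaw rel board -9.7 deg
scene rib [-119.4   17. ] size 114 10 yaw rel board -3.5 deg
scene green [-11.8  24.8] size 157 84 yaw rel board 37.9 deg
9.05 [0.52501503 0.16725569 0.00164444] [-135.3    3.2] [0.85669711 3.29613089 9.97562764]
```

Request:
{"api": "arm_command", "payload": {"increments": [[[0.07, -0.4, 0, 0, 0, 0, -1], [0.07, -0.4, 0, 0, 0, 0, -1], [0.07, -0.4, 0, 0, 0, 0, -1], [0.07, -0.4, 0, 0, 0, 0, -1], [0.07, -0.4, 0, 0, 0, 0, -1], [0.07, -0.4, 0, 0, 0, 0, -1], [0.05, -0.3, 0, 0, 0, 0, -1], [0, 0, 0, 0, 0, 0, -1]]]}}

```text
t: 9.85
ee_pos: [0.5289, 0.1398, 0.0008]
tool_rot: [0.056, 0.669, 0.74, -0.049]
wrist_force: [0.8, 3.5, 4.0]
opening: 0.0852
gripper_force: 2.7
```

```bash
python3 - <<'E'
from h import *
sledge()
s=state();print(s["t"],s["ee_pos"],B(s["ee_pos"]*1000),s["wrist_force"])
im=snapshot("scene")[110:270,200:400]
cv2.imwrite("pics/s4.png",cv2.resize(im,None,fx=3.5,fy=3.5,interpolation=cv2.INTER_CUBIC)[...,::-1])
E
```

```text
top red [-23.1  -0.3] size 101 93 yaw rel board -2.4 deg
top green [-5.8  3.2] size 113 109 yaw rel board -4.3 deg
scene red [-20.9  12.8] size 127 100 yaw rel board -9.2 deg
scene rib [-92.8  15.7] size 112 9 yaw rel board -5.1 deg
scene green [12.7 25.2] size 152 83 yaw rel board 41.3 deg
9.95 [0.52887829 0.13980385 0.00079451] [-107.7    1.5] [1.35115581 4.32482088 5.25390218]
```

View pics/s4.png

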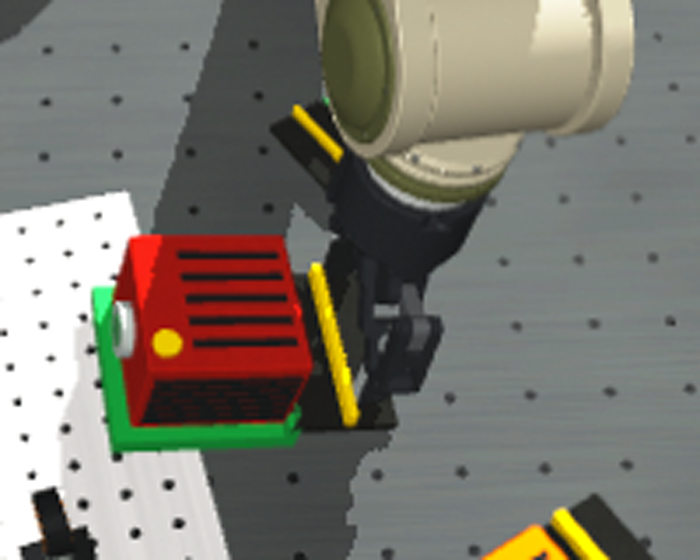

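Request:
{"api": "arm_command", "payload": {"increments": [[[0.06, -0.35, 0, 0, 0, 0, -1], [0.06, -0.35, 0.05, 0, 0, 0, -1], [0.06, -0.35, 0.1, 0, 0, 0, -1], [0.06, -0.35, 0.1, 0, 0, 0, -1], [0.06, -0.35, 0.1, 0, 0, 0, -1], [0, 0, 0.1, 0, 0, 0, -1], [0, 0, 0.1, 0, 0, 0, -1], [0, 0, 0, 0, 0, 0, -1]]]}}

```text
t: 10.8
ee_pos: [0.5308, 0.1218, 0.0058]
tool_rot: [0.055, 0.669, 0.739, -0.051]
wrist_force: [0.2, -0.1, 0.2]
opening: 0.085
gripper_force: 0.1
```

```bash
python3 - <<'E'
from h import *
sledge()
s=state();print(s["t"],s["ee_pos"],B(s["ee_pos"]*1000),s["wrist_force"])
im=snapshot("scene")[110:270,200:400]
cv2.imwrite("pics/s5.png",cv2.resize(im,None,fx=3.5,fy=3.5,interpolation=cv2.INTER_CUBIC)[...,::-1])
E
```

```text
top red [-3.4  0.2] size 94 92 yaw rel board -5.5 deg
top green [ 31.9 -23.9] size 84 154 yaw rel board 40.8 deg
scene red [-2.5  5.5] size 124 101 yaw rel board -7.9 deg
scene rib [-76.   11.7] size 112 9 yaw rel board -5.5 deg
scene green [29.5 23. ] size 148 78 yaw rel board 41.1 deg
10.9 [0.53092889 0.1218265  0.00576285] [-89.6  -0. ] [-0.04466998  0.27965461 -0.81339215]
```

View pics/s5.png

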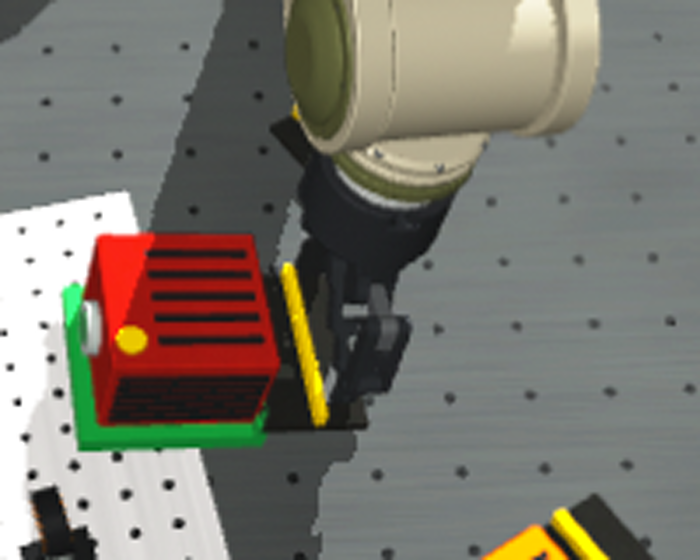

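It is still tilted, resting on its heel and the edge with the COM near the edge, and the fingers are unloaded. I'll push a little further while rising slowly.

Request:
{"api": "arm_command", "payload": {"increments": [[[0.06, -0.35, 0, 0, 0, 0, -1], [0.06, -0.35, 0, 0, 0, 0, -1], [0.06, -0.3, 0, 0, 0, 0, -1], [0.06, -0.3, 0.05, 0, 0, 0, -1], [0, 0, 0.1, 0, 0, 0, -1], [0, 0, 0.1, 0, 0, 0, -1], [0, 0, 0.1, 0, 0, 0, -1], [0, 0, 0, 0, 0, 0, -1]]]}}

```text
t: 11.75
ee_pos: [0.5336, 0.1087, 0.0096]
tool_rot: [0.056, 0.669, 0.739, -0.05]
wrist_force: [-0.7, -1.6, 1.3]
opening: 0.0858
gripper_force: 0.6
```

```bash
python3 - <<'E'
from h import *
sledge()
s=state();print(s["t"],s["ee_pos"],B(s["ee_pos"]*1000),s["wrist_force"])
E
```

```text
top red [12.1  1.4] size 97 93 yaw rel board -5.6 deg
top green [ 49.5 -23.8] size 80 153 yaw rel board 42.2 deg
scene red [12.1  5.1] size 126 100 yaw rel board -7.4 deg
scene rib [-64.2   9.7] size 110 8 yaw rel board -5.7 deg
scene green [41.6 18.8] size 151 85 yaw rel board 42.9 deg
11.85 [0.5335821  0.10876523 0.00946886] [-76.3  -0. ] [-0.04416681 -0.22799295  1.53030162]
```

Request:
{"api": "arm_command", "payload": {"increments": [[[0, 0, 0.2, 0, 0, 0, -1], [0, 0, 0.2, 0, 0, 0, -1], [0, 0, 0.2, 0, 0, 0, -1], [0, 0, 0.2, 0, 0, 0, -1], [0, 0, 0.2, 0, 0, 0, -1], [0, 0, 0.2, 0, 0, 0, -1], [0, 0, 0.2, 0, 0, 0, -1], [0, 0, 0.1, 0, 0, 0, -1]]]}}

```text
t: 12.65
ee_pos: [0.5334, 0.109, 0.0245]
tool_rot: [0.055, 0.669, 0.739, -0.05]
wrist_force: [0.2, 0.5, 0.5]
opening: 0.0854
gripper_force: 0.0
```

```bash
python3 - <<'E'
from h import *
sledge()
s=state();print(s["t"],s["ee_pos"],B(s["ee_pos"]*1000),s["wrist_force"])
im=snapshot("scene")[110:270,200:400]
cv2.imwrite("pics/s6.png",cv2.resize(im,None,fx=3.5,fy=3.5,interpolation=cv2.INTER_CUBIC)[...,::-1])
E
```

```text
top red [23.7 -0.3] size 95 93 yaw rel board -5.7 deg
top green [ 22.3 -35.6] size 110 46 yaw rel board -11.8 deg
scene red [20.6 -5.4] size 97 95 yaw rel board -5.8 deg
scene rib [-61.8   2.9] size 113 7 yaw rel board -5.8 deg
scene green [25.9 24.3] size 61 111 yaw rel board -7.4 deg
12.75 [0.53335134 0.10897802 0.02440937] [-76.6  -0.2] [-1.30349943 -0.01579095 -0.15661288]
```

View pics/s6.png

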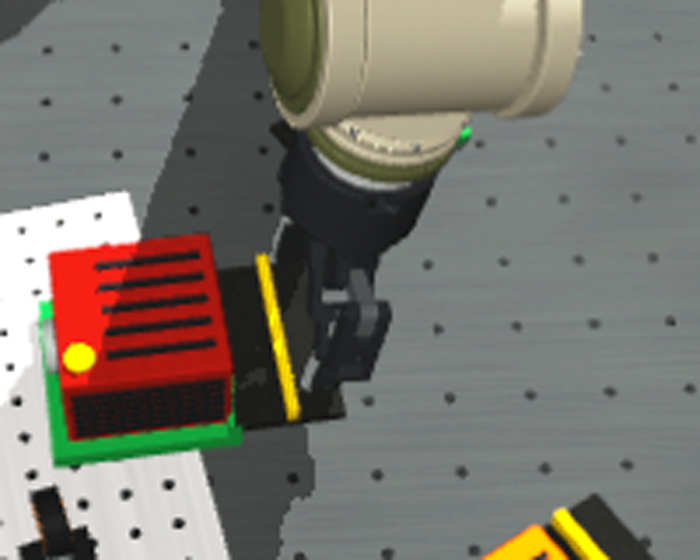

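The head now lies flat on the board: the rib-to-housing distance is back to 82 mm. I'll push it on at rib height while squaring the tool to the board.

Request:
{"api": "arm_command", "payload": {"increments": [[[0.06, -0.3, 0.1, 0, 0, 0.015, -1], [0.1, -0.49, 0, 0, 0, 0.015, -1], [0.1, -0.49, 0, 0, 0, 0.015, -1], [0.1, -0.49, 0, 0, 0, 0.015, -1], [0.1, -0.49, 0, 0, 0, 0.01, -1], [0.1, -0.49, 0, 0, 0, 0.01, -1], [0.1, -0.49, 0, 0, 0, 0, -1], [0, 0, 0, 0, 0, 0, -1]]]}}

```text
t: 13.6
ee_pos: [0.5405, 0.0756, 0.0255]
tool_rot: [0.058, 0.639, 0.765, -0.048]
wrist_force: [0.2, -0.6, -0.4]
opening: 0.0855
gripper_force: 0.0
```

```bash
python3 - <<'E'
from h import *
sledge()
s=state();print(s["t"],s["ee_pos"],B(s["ee_pos"]*1000),s["wrist_force"])
E
```

```text
top red [53.6  7.5] size 95 93 yaw rel board -0.4 deg
scene red [50.5  2.4] size 97 95 yaw rel board -1.2 deg
scene rib [-32.5   4.2] size 115 8 yaw rel board -1.2 deg
scene green [53.2 31.3] size 62 112 yaw rel board -3.2 deg
13.7 [0.54038148 0.07611335 0.02553852] [-42.9   0.1] [-0.98361    -0.33052343 -0.21331429]
```

Request:
{"api": "arm_command", "payload": {"increments": [[[0.1, -0.49, 0, 0, 0, 0.01, -1], [0.1, -0.49, 0, 0, 0, 0, -1], [0.08, -0.39, 0, 0, 0, 0, -1], [0.06, -0.29, 0, 0, 0, 0, -1], [0.04, -0.2, 0, 0, 0, 0, -1], [0.03, -0.15, 0, 0, 0, 0, -1], [0.02, -0.1, 0, 0, 0, 0, -1], [0, 0, 0, 0, 0, 0, -1]]]}}

```text
t: 14.5
ee_pos: [0.5444, 0.0553, 0.0255]
tool_rot: [0.058, 0.635, 0.769, -0.048]
wrist_force: [-1.1, 2.7, 1.7]
opening: 0.0855
gripper_force: 1.0
```

```bash
python3 - <<'E'
from h import *
sledge()
s=state();print(s["t"],s["ee_pos"],B(s["ee_pos"]*1000),s["wrist_force"])
E
```

```text
top red [74.5  8.3] size 95 92 yaw rel board -0.6 deg
top green [ 76.7 -37.7] size 21 110 yaw rel board -1.8 deg
scene red [71.2  3.6] size 95 95 yaw rel board -0.7 deg
scene rib [-11.9   4.2] size 115 7 yaw rel board -0.6 deg
scene green [73.3 30.2] size 65 114 yaw rel board -1.1 deg
14.6 [0.54441971 0.05530727 0.02545483] [-21.8  -0.1] [-1.28639801  1.37415033  1.15731291]
```

Request:
{"api": "arm_command", "payload": {"increments": [[[0.02, -0.1, 0, 0, 0, 0, -1], [0, 0, 0, 0, 0, 0, -1], [0.02, -0.1, 0, 0, 0, 0, -1], [0, 0, 0, 0, 0, 0, -1], [0.02, -0.1, 0, 0, 0, 0, -1], [0, 0, 0, 0, 0, 0, -1], [0, 0, 0, 0, 0, 0, -1], [0, 0, 0, 0, 0, 0, -1]]]}}

```text
t: 15.4
ee_pos: [0.5443, 0.054, 0.0254]
tool_rot: [0.057, 0.635, 0.769, -0.047]
wrist_force: [-3.6, 13.1, 4.6]
opening: 0.0854
gripper_force: 6.8
```

Request:
{"api": "arm_command", "payload": {"increments": [[[0.01, -0.05, 0, 0, 0, 0, -1], [0, 0, 0, 0, 0, 0, -1], [0.01, -0.05, 0, 0, 0, 0, -1], [0, 0, 0, 0, 0, 0, -1], [0, 0, 0, 0, 0, 0, -1], [0, 0, 0, 0, 0, 0, -1], [0, 0, 0, 0, 0, 0, -1], [0, 0, 0, 0, 0, 0, -1]]]}}

```text
t: 16.2
ee_pos: [0.5441, 0.0538, 0.0254]
tool_rot: [0.056, 0.635, 0.769, -0.047]
wrist_force: [-4.5, 18.5, 5.3]
opening: 0.0852
gripper_force: 9.3
```

```bash
python3 - <<'E'
from h import *
sledge()
s=state();print(s["t"],s["ee_pos"],B(s["ee_pos"]*1000),s["wrist_force"])
E
```

```text
top red [75.6  8.2] size 95 92 yaw rel board -0.3 deg
scene red [71.8  3.4] size 95 94 yaw rel board -0.7 deg
scene rib [-10.6   3.7] size 115 6 yaw rel board -0.1 deg
scene green [74.1 30.2] size 65 113 yaw rel board -1.1 deg
16.3 [0.54412184 0.05380622 0.02536967] [-20.3  -0.6] [-5.42856084 17.68928656  6.37865194]
```

It is seated against the bar: 18 N with no further motion, and the yaw is about 0. I'll back off and lift.

Request:
{"api": "arm_command", "payload": {"increments": [[[-0.04, 0.2, 0, 0, 0, 0, -1], [-0.06, 0.3, 0.02, 0, 0, 0, -1], [-0.1, 0.49, 0.05, 0, 0, 0, -1], [-0.2, 0.98, 0.2, 0, 0, 0, -1], [-0.3, 1.5, 0.5, 0, 0, 0, -1], [-0.3, 1.5, 1, 0, 0, 0, -1], [-0.3, 1.5, 2, 0, 0, 0, -1], [0, 0, 3, 0, 0, 0, -1]]]}}

```text
t: 17.1
ee_pos: [0.5308, 0.1186, 0.0936]
tool_rot: [0.057, 0.634, 0.77, -0.049]
wrist_force: [0.8, -0.4, 0.3]
opening: 0.0854
gripper_force: 0.0
```

Request:
{"api": "arm_command", "payload": {"increments": [[[-0.3, 1.5, 2, 0, 0, 0, -1], [-0.3, 1.5, 2, 0, 0, 0, -1], [-0.3, 1.5, 2, 0, 0, 0, -1], [0, 0, 2, 0, 0, 0, -1], [0, 0, 0, 0, 0, 0, -1], [0, 0, 0, 0, 0, 0, -1], [0, 0, 0, 0, 0, 0, -1], [0, 0, 0, 0, 0, 0, -1]]]}}

```text
t: 17.9
ee_pos: [0.5228, 0.161, 0.1722]
tool_rot: [0.057, 0.635, 0.769, -0.049]
wrist_force: [0.4, -0.7, 0.1]
opening: 0.0852
gripper_force: 0.0
```

```bash
python3 - <<'E'
from h import *
sledge()
s=state();print(s["t"],s["ee_pos"],B(s["ee_pos"]*1000),s["wrist_force"])
im=snapshot("top")[100:280,160:420]
cv2.imwrite("pics/s7.png",cv2.resize(im,None,fx=3,fy=3,interpolation=cv2.INTER_CUBIC)[...,::-1])
E
```

```text
top red [75.1  8. ] size 95 93 yaw rel board -0.0 deg
top rib [-7.9 10.5] size 111 8 yaw rel board 0.4 deg
top green [ 77.6 -38.9] size 19 110 yaw rel board -1.6 deg
scene red [71.7  8.1] size 105 95 yaw rel board -0.3 deg
scene rib [-11.1   3.7] size 115 8 yaw rel board -0.4 deg
scene green [74.1 31.3] size 63 113 yaw rel board -1.1 deg
18.0 [0.52300697 0.16094409 0.17247221] [-129.5   -0. ] [0.3600375  1.07945672 0.4003313 ]
```

View pics/s7.png

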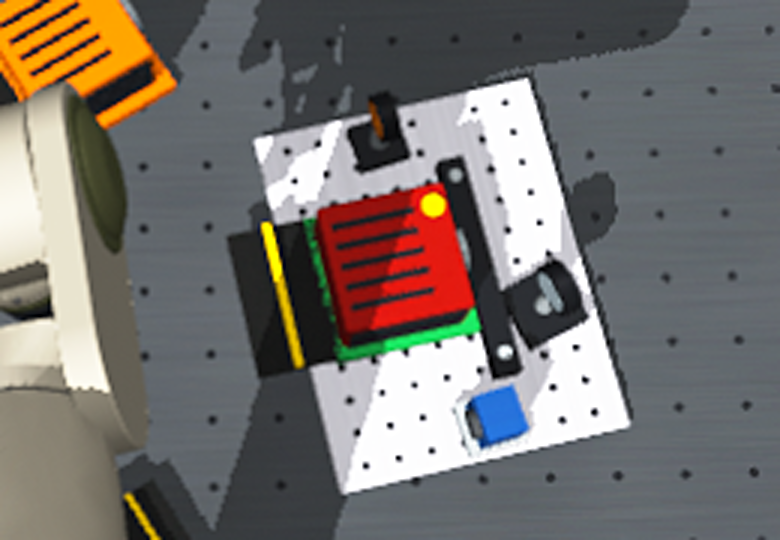

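The head lies flat and square against the bar (crop 475,290), well within its length. All three optics are where they were, and the arm is clear.

```bash
python3 -c "
from station import *
print(job_done())"
```

```text
the job is handed in; nothing more can be done
None
```

The job is handed in (the verdict isn't shown): by my last camera check the laser head lies flat on the board, square against the stop bar and about 5 mm off the centre line, with the optics unmoved, the arm clear, and the highest wrist force reading about 20 N.

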